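Clip the lifting handle to the tile crate

ROBOT

A 6-joint arm with a two-finger parallel gripper is mounted at the origin on the work surface. World frame = base frame: x ahead of the robot, y to its left, z up, the work surface at z = 0. Lengths are in mm, angles in rad, forces in N, time in s.
With the tool pointing down it reaches from about 350 to 975 mm from the base axis. Payload 7.1 kg.
Tool frame: the origin (TCP) lies on the front face of the gripper's body, between the roots of the fingers; the fingertips stand 80 mm ahead of it and the grasp point (between the pads) lies 61 mm ahead of it (env.tips_ahead is the distance from the TCP to the fingertips, in mm); z points along the fingers, y is the direction in which the jaws open and shut (so a half turn about z gives the same grasp; the last joint's range is limited). The gripper opens to 88 mm and grips with 3 to 60 N. Pads are 20 mm wide; open, the fingers measure 115 mm over their backs; the gripper's body (75 mm by 178 mm) begins 61 mm behind the grasp point.
Start: joints at [1.148, 0.423, 1.63, -0, 1.089, -0.019], TCP at [245.54, 574.731, 302.675] pointing down, gripper open.
Joint ranges: [-3, 3], [-0.9, 2.11], [0.09, 2.58], [-1.31, 4.45], [0.11, 2.69], [-2.54, 2.54]. Speed limits (rad/s): [2.39, 2.39, 3.01, 3.14, 3.14, 3.14].

INTERFACE

Orientations are given as a unit quaternion [x, y, z, w].
In Python, from station import env, set_gripper, viewer, workorder gives the robot as it stands. Calls block until the motion is done:
- env.reach(position, orientation): joint-space move of the TCP to a pose.
- env.move_l(position, rot=None, rate=150, f_stop=None): straight line of the TCP; rot=None keeps the orientation; rate is the mean speed in mm/s. With f_stop (N) it stops when the force on the tool has changed by that much, and returns True; else False.
- env.move_joints(angles): joint-space move.
- set_gripper(opening): finger opening in mm; the grip force is fixed at half the most; returns when the fingers have stopped.
- env.hold(seconds).
- env.ik(position, orientation): joint angles nearest the present ones, or None.
- env.read_state(): the state.
- viewer.camera(name): name is "scene" or "top"; returns the picture (384x512x3 uint8, blue, green, red); there is no depth.
- viewer.camera_params(name): a dict with "fx", "fy", "cx", "cy" (pixels), "pose" (4x4, takes a point from camera to world coordinates). Camera axes: x right, y up, looking along -z (the intrinsics and any distortion apply to the point x, -y, -z); pixel columns grow to the right and rows downward; lengths in mm; the calibration is good to about 2 mm. A picture is of the moment at which its call begins. camera_params takes no time and is no camera call.
A pose or a line that the arm cannot do raises env.IKError and nothing moves.
- workorder.sign_off(): hands the job in, once; it reports no verdict.
The state is a dict: "time_s": time; "qpos": joint angles; "dq": joint speeds; "tau": joint torques, N m; "tool_pos": TCP position; "orientation": TCP orientation; "force": force on the tool from outside, world axes, zero at the start; "wrist_torque": the same for the moment, N m; "width": finger opening in mm.
Only numpy, scipy, OpenCV 4.12 (cv2) and the standard library are available. Lean on these libraries where they do the work, as an engineer would, in place of code of your own. Each camera call takes 0.05 s, during which the arm holds its last target.

TASK

Take the lifting handle out of its parking block and clip its snap hook to the eye of the crate that is full of tiles, letting the eye itself push the gate open (keep the gripper off the gate) until it snaps shut behind the bar. Draw the loose eye up to its stop and prove the catch with a steady upward pull of about 10 N for a second, then stand the handle down upright on the crate's strap, still clipped, and let go. Be gentle: never load the crate or its eye with more than 20 N, and leave the things standing around where they are.

Things in the scene. Friction and masses are not known exactly. Their poses are not given: they have to be found in the camera images.
- grip (a point): Centre of the black grip of the lifting handle: a loose upright steel snap hook, 0.24 kg, 131 mm tall. Frame of the whole handle: z up, x to the side of the hook's mouth (the side that meets the eye), y across. Grip is 30 mm along x (squeeze it so), 26 along y, from 25 mm below to 21 above this point, under a 38 x 34 x 5 mm flange. It lifts straight up out of its slot (43 mm deep).
- foot (a point): Centre of the handle's flat foot (underside), 105 mm below grip; handle's axes. Foot x -20 to +18 mm, 14 mm wide in y. Heights over it: bow floor 9 mm, tip of the nose 25 mm (nose at x = 10 to 18 mm), shoulder above the mouth 70 mm. Inner face of the back (spine) x = -13 mm. The mouth, 25 to 70 mm up at x = 11 to 16 mm, is closed by the gate.
- seat (a point): Where the centre of the eye's 8 mm bar lies when the handle is pulled up and the bar sits in the bow behind the nose: 13 mm above the foot (92 mm below grip), x = -2 mm in the handle's frame; handle's axes.
- gate (a joint): Sprung gate, hinged 66 mm above the foot, end 28 mm above it. 0 shut; opens only inward (to the spine), hard stop 0.62 rad. Bar pushing near its end: 2.5 N to start, 5 N at the stop. A bar entering 30 to 40 mm above the foot opens it to the stop and is then past the nose; raise the handle 13 mm or more so the bar slips under the gate's end and the gate snaps shut.
- eye_bar (a point): Centre of the straight 8 mm top bar of the steel eye on the crate full of tiles: an upright U, x through it, y along the bar, z up, 26 mm wide inside, enterable from either side; starts 40 to 56 mm above the crate's flat strap. It is loose in its guides upwards only: 3 to 4 N draws it up, and after a travel that cannot be seen (4 to 16 mm) it meets a firm stop. Friction keeps it where it is left.
- tile_crate: The grey slatted crate full of upright ceramic tiles, 150 (x) x 130 (y) x 64 mm, heavy and fast to the table; origin centre of the underside. The top face of its aluminium strap (56 mm wide in y, 150 long in x) is 64 mm above it; the eye stands up through the middle of the strap.
- empty_crate: An identical crate, but empty, with the same sort of eye on its strap: not to be used. Origin centre of the underside. The two crates and the parking block can stand in any of three places.
- park: White parking block of the lifting handle, base 100 x 80 mm, slot walls 60 x 36 mm and 55 mm tall; fixed. Origin centre of the underside, axes as the handle's at the start.
- cup: Bystander: white plastic cup, 72 dia x 75 mm; origin centre of the underside.
- beaker: Bystander: clear plastic beaker, 60 dia x 85 mm; origin centre of the underside.
- wash_bottle: Bystander: white round wash bottle with bent spout, 66 dia x 186 mm; origin centre of the underside.
- jug: Bystander: clear measuring jug with black handle, 116 dia x 130 mm; origin centre of the underside.
- loose_tile: Bystander: loose terracotta tile lying flat, 70 x 50 x 9 mm; origin centre of the underside.
- jar: Bystander: glass jar with white lid, 56 dia x 80 mm; origin centre of the underside.
There are look-alikes about, which are no part of the job. There is more than one size of the part that bears grip; the job needs the smallest.

How it is judged (in metres and radians):
On the way, in this order (a step that is already met when the one before it is completed fails the run):
1. the eye's bar has pushed the gate open (value of joint gate above 0.25 rad and contact force between handle and eye above 0.5 N), for 0.05 s.
2. the bar is behind the nose, the gate is shut, and the eye is pulled with more than 6 N for 0.4 s (value of joint gate below 0.08 rad and contact force between handle and eye above 6 N and x of eye_bar in the frame of grip between -0.018 and 0.01 m and y of eye_bar in the frame of grip between -0.016 and 0.016 m and z of eye_bar in the frame of grip between -0.1 and -0.089 m), for 0.4 s.
At the end, for the whole second after the job is handed in: The handle is clipped to the eye of the tile crate (the eye's bar inside the hook, between spine and gate), the gate is shut (under 0.08 rad), and the handle stands on the crate's strap, upright within 0.25 rad (14 degrees), let go and at rest (value of joint gate below 0.08 rad and x of eye_bar in the frame of grip between -0.018 and 0.01 m and y of eye_bar in the frame of grip between -0.016 and 0.016 m and z of eye_bar in the frame of grip between -0.085 and -0.037 m and angle between grip's own z axis and vertical below 0.25 rad and linear speed of handle below 0.02 m/s and contact force between handle and tile_crate above 0.3 N); the robot touches nothing.
It fails at once if the crate or its eye is loaded with more than 20 N (contact force between handle and tile_crate above 20 N or contact force between handle and eye above 20 N).
It fails at once if the gripper touches the gate (contact force between the fingers and gate_c0 above 0.5 N or contact force between the fingers and gate_c1 above 0.5 N).
It fails at once if the robot pushes the tile crate or its eye with more than 20 N (contact force between any of the fingers, the arm and tile_crate above 20 N or contact force between any of the fingers, the arm and eye above 20 N).
It fails at once if a bystander is moved by more than 30 mm (distance of any of cup, beaker, wash_bottle, jug, loose_tile, jar from where it was at the start of the episode above 0.03 m).
It also fails if it takes over 61 s, if anything falls off the work surface, if the arm or the gripper's body presses on something with over 40 N, if the wrist force passes 120 N, or if a joint passes its speed limit or range.

## Working session

There is one attempt and no reset: what is moved stays moved. The work goes in short steps, each a Python script; the robot and the scene stay as the last script left them, time stands still between calls to the robot, and variables do not carry over. Pictures are saved under pics/ and viewed, and the job is handed in when it is done.

```bash
ls; mkdir -p pics
python3 - <<'E'
from station import env, viewer
import cv2
for n in ("scene","top"):
    im=viewer.camera(n); cv2.imwrite(f"pics/{n}0.png",im)
    p=viewer.camera_params(n); print(n,{k:(v if k!='pose' else None) for k,v in p.items()}); print(p['pose'])
s=env.read_state(); print(s)
E
```

```text
pics
scene {'fx': 415.5717257047926, 'fy': 415.5717257047926, 'cx': 256.6077658219021, 'cy': 194.8374700935683, 'pose': None}
[[ 2.87411613e-01 -5.36156383e-01  7.93681862e-01  1.22818358e+03]
 [ 9.57753115e-01  1.69679786e-01 -2.32201939e-01 -2.65362041e+02]
 [-1.01752170e-02  8.26888809e-01  5.62273387e-01  5.57025554e+02]
 [ 0.00000000e+00  0.00000000e+00  0.00000000e+00  1.00000000e+00]]
top {'fx': 394.42645837688144, 'fy': 394.42645837688144, 'cx': 246.44033630170682, 'cy': 184.45093638719263, 'pose': None}
[[ 2.03544767e-02  9.96801915e-01 -7.72763754e-02  5.17112725e+02]
 [-9.99276493e-01  1.77993679e-02 -3.36106102e-02 -7.28209304e+01]
 [-3.21276500e-02  7.79045918e-02  9.96443018e-01  1.02492595e+03]
 [ 0.00000000e+00  0.00000000e+00  0.00000000e+00  1.00000000e+00]]
{'time_s': 0.1, 'qpos': array([ 1.14799113e+00,  4.23740410e-01,  1.63058706e+00, -3.15326474e-05,
        1.08862127e+00, -1.90199084e-02]), 'dq': array([-0.00121468, -0.00200528, -0.00158399,  0.00014879, -0.00108485,
       -0.00158631]), 'tau': array([-1.25850795e-03, -5.45612741e+01, -2.74324411e+01,  6.44805143e-02,
        1.87854673e-02, -4.81135737e-05]), 'tool_pos': array([245.39878805, 574.38776688, 302.00477806]), 'orientation': array([ 2.00516671e-01,  9.79690055e-01, -6.64623594e-04, -1.34948082e-04]), 'force': array([-0.22786867, -0.290737  ,  0.14440078]), 'wrist_torque': array([ 0.02427284,  0.01469994, -0.05685974]), 'width': 87.741460576472}
```

View pics/scene0.png

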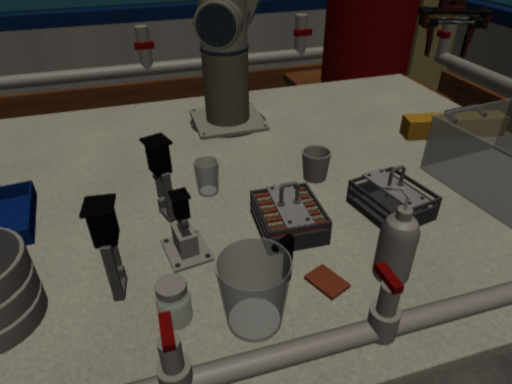

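View pics/top0.png

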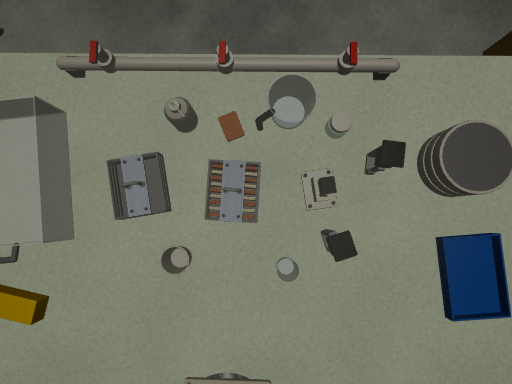

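The top view shows the tile crate (ribbed terracotta) at about (232,190), the empty crate at (138,185) and the parking block with the small handle at (321,189). Two larger look-alike handles stand at (385,157) and (338,245). Next I'll enlarge both views.

Run:
```python
import cv2, numpy as np
t=cv2.imread("pics/top0.png"); s=cv2.imread("pics/scene0.png")
a=cv2.resize(t[145:235,190:280],None,fx=6,fy=6,interpolation=cv2.INTER_CUBIC)[:,:400*1]
def z(im,x0,x1,y0,y1,f,n): cv2.imwrite(n,np.clip(cv2.resize(im[y0:y1,x0:x1],None,fx=f,fy=f,interpolation=cv2.INTER_CUBIC)*1.6,0,255).astype(np.uint8))
z(t,195,355,140,235,5,"pics/tz.png"); z(s,150,340,170,275,4,"pics/sz.png")
```

```text
(no output)
```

View pics/tz.png

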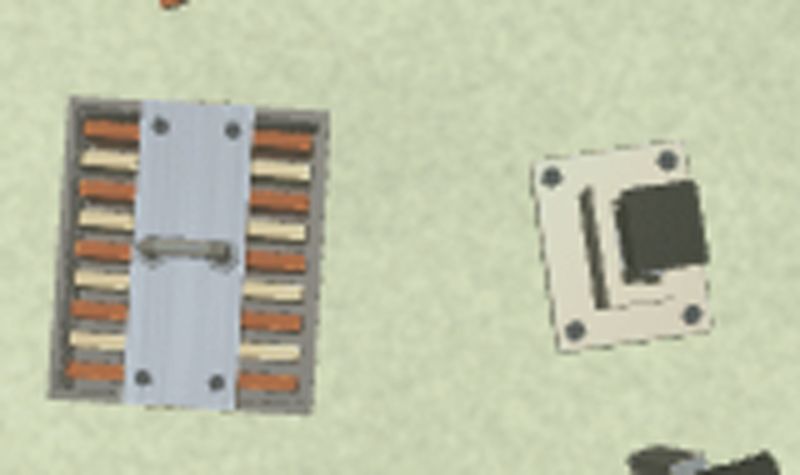

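View pics/sz.png

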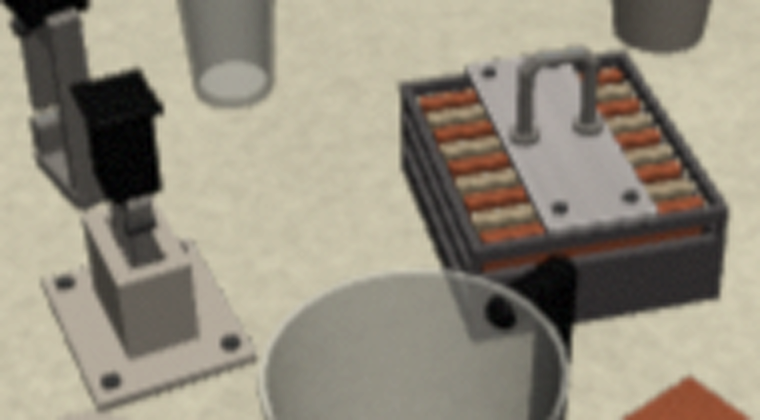

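The handle's base is longer along world x, so its axis lies near ±x. In the scene view the steel above the slot looks like a shoulder over a recessed gate facing the camera (+x). I'll confirm that and take measurements.

```bash
cat > h.py <<'E'
import numpy as np, cv2
from station import env, set_gripper, viewer, workorder
def proj(n,P):
    p=viewer.camera_params(n);T=p['pose'];c=T[:3,:3].T@(np.asarray(P,float)-T[:3,3])
    return np.array([p['cx']+p['fx']*c[0]/-c[2],p['cy']+p['fy']*-c[1]/-c[2]])
def ray(n,u,v):
    p=viewer.camera_params(n);T=p['pose'];d=np.array([(u-p['cx'])/p['fx'],-(v-p['cy'])/p['fy'],-1.])
    return T[:3,3],T[:3,:3]@d/np.linalg.norm(d)
def onz(n,u,v,z):
    o,d=ray(n,u,v);return o+d*(z-o[2])/d[2]
def tri(a,b):
    A=np.zeros((3,3));B=np.zeros(3)
    L=[ray("top",*a),ray("scene",*b)]
    for o,d in L:
        M=np.eye(3)-np.outer(d,d);A+=M;B+=M@o
    x=np.linalg.solve(A,B);return x,[np.linalg.norm((np.eye(3)-np.outer(d,d))@(x-o)) for o,d in L]
E
python3 - <<'E'
from h import *
t=cv2.imread("pics/top0.png"); s=cv2.imread("pics/scene0.png")
g=t.max(2)
# flange dark
m=((g<45)*255).astype(np.uint8); roi=np.zeros_like(m); roi[172:200,312:345]=1
cs,_=cv2.findContours(m*roi,cv2.RETR_EXTERNAL,cv2.CHAIN_APPROX_NONE)
c=max(cs,key=cv2.contourArea); r=cv2.minAreaRect(c); print("flange",r,onz("top",*r[0],143))
b=np.array([onz("top",*p,143)[:2] for p in cv2.boxPoints(r)]); print(b)
hsv=cv2.cvtColor(t,cv2.COLOR_BGR2HSV); print("bg",hsv[200,290],"base",hsv[205,312],"wall",hsv[197,321])
for n,roi in (("base",(160,220,295,345)),):
    y0,y1,x0,x1=roi
    m=np.zeros(t.shape[:2],np.uint8); sub=hsv[y0:y1,x0:x1]; m[y0:y1,x0:x1]=((sub[...,1]<30))*255
    cs,_=cv2.findContours(m,cv2.RETR_EXTERNAL,cv2.CHAIN_APPROX_NONE)
    r=cv2.minAreaRect(max(cs,key=cv2.contourArea)); print(n,r); b=np.array([onz("top",*p,10)[:2] for p in cv2.boxPoints(r)]); print(b,b.mean(0))
def z(im,x0,x1,y0,y1,f,n): cv2.imwrite(n,np.clip(cv2.resize(im[y0:y1,x0:x1],None,fx=f,fy=f,interpolation=cv2.INTER_CUBIC)*1.8,0,255).astype(np.uint8))
z(s,135,215,130,270,4,"pics/sz2.png"); z(s,255,330,175,215,8,"pics/eye_s.png"); z(t,200,270,155,225,8,"pics/eye_t.png")
z(s,75,135,190,310,5,"pics/sz3.png")
E
```

```text
flange ((319.83782958984375, 187.02703857421875), (12.165525436401367, 1.3151918649673462), 80.53767395019531) [ 582.67145492 -206.88442862  143.        ]
[[ 595.79207974 -203.14638124]
 [ 596.32716966 -206.02332671]
 [ 569.5847772  -210.61280392]
 [ 569.04936023 -207.7434035 ]]
bg [ 38  35 137] base [ 26  29 134] wall [ 26  28 135]
base ((318.6799621582031, 188.760009765625), (37.90092468261719, 29.9813289642334), 81.8698959350586)
[[ 630.21023939 -179.00792223]
 [ 642.46081016 -254.95892314]
 [ 546.28044258 -268.9200718 ]
 [ 533.97437723 -193.58324964]] [ 588.23146734 -224.1175417 ]
```

View pics/sz2.png

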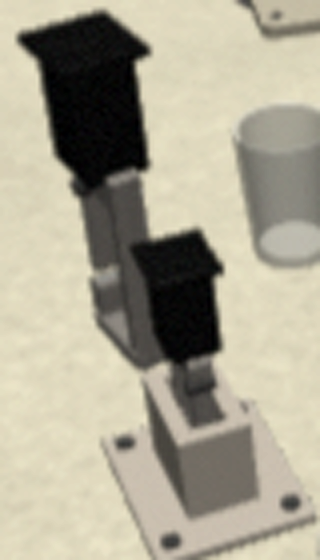

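View pics/eye_s.png

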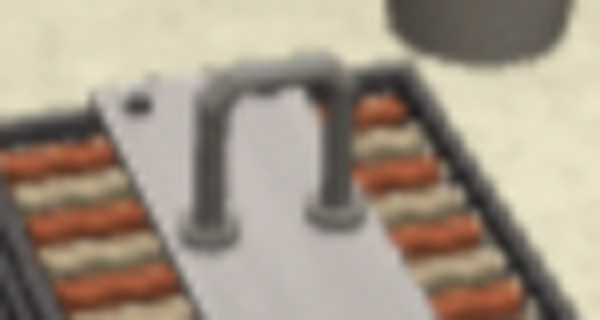

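View pics/eye_t.png

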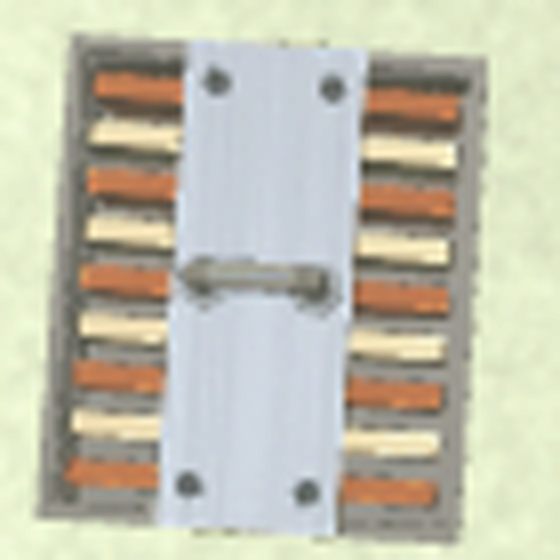

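View pics/sz3.png

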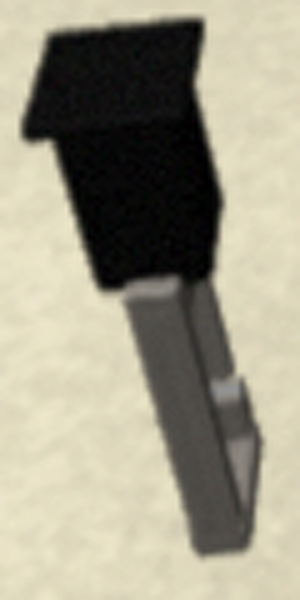

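The parked handle shows a shoulder above a recess facing the camera, while the look-alike seen from behind shows a continuous plate. So the mouth is toward world +x. Now I'll measure the flange, base and eye more precisely.

Run:
```python
from h import *
t=cv2.imread("pics/top0.png"); s=cv2.imread("pics/scene0.png")
g=t.max(2).astype(np.uint8)
print(g[185,310:345])
K=8
G=cv2.resize(g[165:205,305:350],None,fx=K,fy=K,interpolation=cv2.INTER_CUBIC)
for th in (60,75,90):
    m=((G<th)*255).astype(np.uint8); m=cv2.morphologyEx(m,cv2.MORPH_OPEN,np.ones((45,45)))
    cs,_=cv2.findContours(m,cv2.RETR_EXTERNAL,cv2.CHAIN_APPROX_NONE); c=max(cs,key=cv2.contourArea); r=cv2.minAreaRect(c)
    q=(cv2.boxPoints(r)+.5)/K-.5+[305,165]; w=np.array([onz("top",*p,143)[:2] for p in q])
    print(th,r[1],"px",q.mean(0)); print(w.mean(0), [np.linalg.norm(w[i]-w[i-1]) for i in (1,2)], np.degrees(np.arctan2(*(w[1]-w[0])[::-1])))
P=np.array([588.2,-224.1,10]); print("base->scene", proj("scene",P), "flange->scene",proj("scene",[w.mean(0)[0],w.mean(0)[1],143]))
# eye points picked (zoom 8)
T=lambda x,y:((x+.5)/8-.5+200,(y+.5)/8-.5+155)
S=lambda x,y:((x+.5)/8-.5+255,(y+.5)/8-.5+175)
for nm,a,b in (("L",T(195,270),S(207,88)),("R",T(318,281),S(340,75))):
    print(nm,a,b,tri(a,b))
for nm,a,b in (("Lbase",T(203,297),S(208,232)),("Rbase",T(312,303),S(336,213))):
    print(nm,tri(a,b),onz("top",*a,66),onz("scene",*b,66))
for z in (104,110,116,120): print(z,onz("top",*T(257,277),z))
# crate rim corners & strap screws
for nm,a in (("c1",T(76,36)),("c2",T(486,58)),("c3",T(462,541)),("c4",T(37,516)),("st1",T(186,40)),("st2",T(370,50)),("st3",T(338,537)),("st4",T(157,524)),("w1",T(217,83)),("w2",T(333,90)),("w3",T(307,492)),("w4",T(188,486))):
    print(nm,onz("top",*a,64)[:2])
```

```text
[133  94  57  60  97 135 135 133  67  43  44  51  50  51  50  50  50  49
  50  49  47  49  49  48  49  68 135 135 134 131 132 135 136 136 133]
60 (130.99996948242188, 129.99996948242188) px [326.74999809 185.06249809]
[ 587.36752773 -222.16731501] [np.float64(36.35480805003001), np.float64(36.33930796300508)] 0.3546948387634182
75 (135.31224060058594, 134.43179321289062) px [326.60659599 184.97998428]
[ 587.54875288 -221.84806789] [np.float64(37.37266382020038), np.float64(37.72751813792701)] -81.03782977649449
90 (153.72071838378906, 138.48114013671875) px [326.70884156 186.00457525]
[ 585.27179434 -222.08349046] [np.float64(38.48290672400329), np.float64(42.85708231559623)] -82.6164353164544
base->scene [186.67257028 246.30993614] flange->scene [179.84201201 189.48955752]
L (223.9375, 188.3125) (280.4375, 185.5625) (array([573.56620466,  -5.78631049, 103.93494087]), [np.float64(17.275184888551284), np.float64(17.275184888551287)])
R (239.3125, 189.6875) (297.0625, 183.9375) (array([581.40392981,  -9.89473817, 110.67432271]), [np.float64(16.782357491237494), np.float64(16.7823574912
[... 272 characters left out ...]
p.float64(16.108647720292524), np.float64(16.10864772029254)]) [571.61330159 -21.6636926   66.        ] [582.00295967   8.9257719   66.        ]
104 [576.78175401  -7.39404503 104.        ]
110 [576.39299944  -7.82031308 110.        ]
116 [576.00424486  -8.24658114 116.        ]
120 [575.74507514  -8.53075984 120.        ]
c1 [652.74667282  53.03557837]
c2 [647.93674844 -73.31711956]
c3 [500.34680011 -68.64825077]
c4 [505.21925503  60.86166965]
st1 [652.04164983  19.03260975]
st2 [649.84230659 -37.67923212]
st3 [500.76814362 -31.0148941 ]
st4 [503.55359173  24.15722075]
w1 [638.8761929    9.15019866]
w2 [637.29332844 -26.57281722]
w3 [514.18605553 -21.2970258 ]
w4 [515.26511015  14.99570285]
```

Run:
```python
from h import *
s=cv2.imread("pics/scene0.png")
T=lambda x,y:((x+.5)/8-.5+200,(y+.5)/8-.5+155)
S=lambda x,y:((x+.5)/8-.5+255,(y+.5)/8-.5+175)
for nm,a,b in (("L",T(195,270),S(340,72)),("R",T(318,281),S(207,88)),("Lbase",T(203,297),S(336,213)),("Rbase",T(312,303),S(208,232)),("mid",T(257,277),S(272,78))):
    x,e=tri(a,b); print(nm,x.round(1),round(e[0],1))
z=64
print("strap base chk",[ (onz("scene",*S(*p),64)).round(1) for p in ((336,213),(208,232))])
print("flange tri",[tri((326.7,185),(179.3,v))[0].round(1) for v in (192,193,194)], tri((326.7,185),(179.3,193))[1])
def z(im,x0,x1,y0,y1,f,n): cv2.imwrite(n,np.clip(cv2.resize(im[y0:y1,x0:x1],None,fx=f,fy=f,interpolation=cv2.INTER_CUBIC).astype(float)*2.5,0,255).astype(np.uint8))
z(s,155,220,185,265,7,"pics/h_s.png")
```

```text
L [578.2  10.1 106.4] 0.5
R [575.8 -25.2 107. ] 0.3
Lbase [573.3  12.4  59.4] 0.2
Rbase [571.9 -21.7  59.7] 0.4
mid [576.5  -7.8 107.1] 0.2
strap base chk [array([579.4,  10. ,  64. ]), array([577.4, -24.2,  64. ])]
flange tri [array([ 587.7, -223.3,  139.3]), array([ 587.9, -223.6,  137.3]), array([ 588. , -223.9,  135.2])] [np.float64(0.5181233034951224), np.float64(0.518123303495086)]
```

View pics/h_s.png

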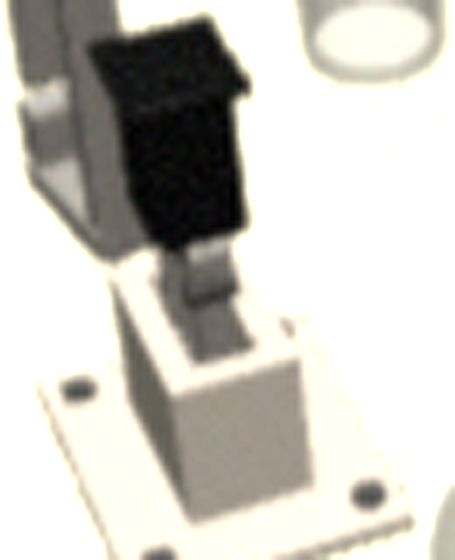

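Run:
```python
from h import *
U=lambda x,y:((x+.5)/4-.5+150,(y+.5)/4-.5+170)
for w,p in (((638.9,9.2),(630,197)),((637.3,-26.6),(560,208)),((515.3,15),None),((514.2,-21.3),(488,72))):
    q=proj("scene",[*w,64]); print(q.round(1), np.round(U(*p),1) if p else None)
T=lambda x,y:((x+.5)/8-.5+200,(y+.5)/8-.5+155)
S=lambda x,y:((x+.5)/8-.5+255,(y+.5)/8-.5+175)
for z in (107,110,113,116): print(z, proj("scene",onz("top",*T(257,277),z)).round(1), np.round(S(272,78),1))
for z in (64,66): print("legs",[ (proj("scene",[577.3+dx,-7+dy,z])).round(1) for dx,dy in ((.7,17),(-.7,-17))], np.round(S(336,213),1),np.round(S(208,232),1))
```

```text
[307.3 218. ] [307.1 218.9]
[289.7 220.9] [289.6 221.6]
[288.  184.7] None
[272.1 187.2] [271.6 187.6]
107 [288.7 184.3] [288.6 184.3]
110 [288.6 183. ] [288.6 184.3]
113 [288.6 181.7] [288.6 184.3]
116 [288.5 180.4] [288.6 184.3]
legs [array([296.3, 200.8]), array([280.5, 203.3])] [296.6 201.2] [280.6 203.6]
legs [array([296.3, 200. ]), array([280.5, 202.5])] [296.6 201.2] [280.6 203.6]
```

Run:
```python
from h import *
V=lambda x,y:np.array([(x+.5)/7-.5+155,(y+.5)/7-.5+185])
a=np.radians(8.6);R=np.array([[np.cos(a),-np.sin(a)],[np.sin(a),np.cos(a)]]);C=np.array([588,-223.6])
P=lambda x,y,z:proj("scene",[*(C+R@[x,y]),z]).round(1)
for z in (46,50,55): print("walltop",z,P(30,-18,z),P(30,18,z))
print(V(175,390),V(298,350))
for z in (0,5,10,12): print("wallbot",z,P(30,-18,z),P(30,18,z))
print(V(200,520),V(312,483))
for z in (0,5,10): print("base corner",z,P(50,40,z),P(-50,-40,z))
print(V(412,520),V(40,385))
for z in (134,138,143): print("flange corners",z,P(-19,-17,z),P(-19,17,z),P(19,17,z),P(19,-17,z))
print(V(90,45),V(208,15),V(245,82),V(125,105))
print("grip bottom near corner"); 
for z in (85,88,92): print(z,P(15,-13,z),P(15,13,z))
print(V(165,250),V(246,225))
```

```text
walltop 46 [180.5 244. ] [198.8 238.5]
walltop 50 [180.2 242.4] [198.6 236.9]
walltop 55 [179.9 240.3] [198.4 234.9]
[179.57142857 240.28571429] [197.14285714 234.57142857]
wallbot 0 [183.2 262.1] [200.9 256.5]
wallbot 5 [182.9 260.2] [200.7 254.6]
wallbot 10 [182.6 258.3] [200.5 252.7]
wallbot 12 [182.5 257.5] [200.4 251.9]
[183.14285714 258.85714286] [199.14285714 253.57142857]
base corner 0 [215.  259.5] [161.4 241. ]
base corner 5 [214.8 257.6] [161.  239.1]
base corner 10 [214.7 255.6] [160.7 237.3]
[213.42857143 258.85714286] [160.28571429 239.57142857]
flange corners 134 [167.8 191.6] [185.7 187.2] [192.  197.5] [173.6 202.3]
flange corners 138 [167.6 189.8] [185.4 185.4] [191.8 195.7] [173.3 200.5]
flange corners 143 [167.2 187.5] [185.1 183.1] [191.5 193.4] [173.  198.2]
[167.42857143 191.        ] [184.28571429 186.71428571] [189.57142857 196.28571429] [172.42857143 199.57142857]
grip bottom near corner
85 [178.3 222.3] [191.8 218.6]
88 [178.2 221.1] [191.7 217.3]
92 [177.9 219.3] [191.5 215.6]
[178.14285714 220.28571429] [189.71428571 216.71428571]
```

```bash
cat >> h.py <<'E'
from scipy.spatial.transform import Rotation as Ro
def quat(deg,flip=False):
    a=np.radians(deg+(180 if flip else 0)); y=np.array([np.cos(a),np.sin(a),0]); z=np.array([0,0,-1.]); x=np.cross(y,z)
    return Ro.from_matrix(np.column_stack([x,y,z])).as_quat()
def st(tag=""):
    s=env.read_state(); print(tag,"t",round(s['time_s'],2),"pos",s['tool_pos'].round(2),"F",s['force'].round(2),"w",round(s['width'],2)); return s
E
python3 - <<'E'
from h import *
for z in (150,180,200): print(z,onz("top",343,246,z)[:2],onz("top",392,154,z)[:2])
C=[588,-223.6]
for f in (0,1):
    for p,yw in ((C+[300],8.6),(C+[175.5],8.6),([530,-7,240],-2.5),([577,-7,300],-2.5)):
        j=env.ik(p,quat(yw,f)); print(f,p,None if j is None else np.round(j,2))
E
```

```text
150 [ 454.02930943 -256.85016273] [ 658.3042978  -364.19628091]
180 [ 456.19235245 -250.54005502] [ 653.46303415 -354.20542335]
200 [ 457.63438113 -246.33331654] [ 650.23552505 -347.54485165]
0 [588, -223.6, 300] [-0.38  0.43  1.62 -0.    1.09 -0.53]
0 [588, -223.6, 175.5] [-0.38  0.59  1.69 -0.    0.86 -0.53]
0 [530, -7, 240] [-0.04  0.37  1.89 -0.    0.88  0.01]
0 [577, -7, 300] [-0.03  0.36  1.74 -0.    1.04  0.01]
1 [588, -223.6, 300] None
1 [588, -223.6, 175.5] None
1 [530, -7, 240] None
1 [577, -7, 300] None
```

Run:
```python
from h import *
q=quat(8.6)
env.reach([588,-223.3,290],q); st("above")
cv2.imwrite("pics/s1.png",viewer.camera("scene"));cv2.imwrite("pics/t1.png",viewer.camera("top"))
print(env.move_l([588,-223.3,175.5],rate=120,f_stop=8)); st("down")
cv2.imwrite("pics/s2.png",viewer.camera("scene"))
```

```text
above t 3.14 pos [ 588.27 -222.58  290.02] F [ 0.37 -0.05 -0.67] w 87.91
False
down t 4.34 pos [ 588.48 -223.5   176.25] F [-0.05 -0.34 -0.92] w 87.54
```

View pics/s2.png

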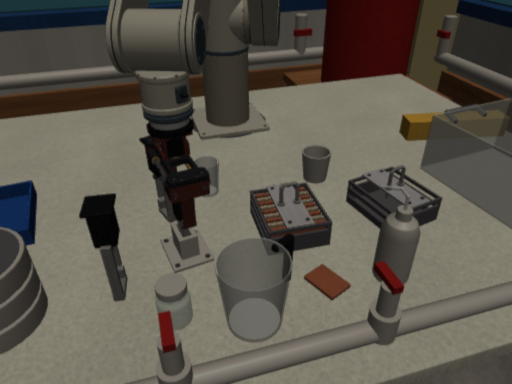

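View pics/t1.png

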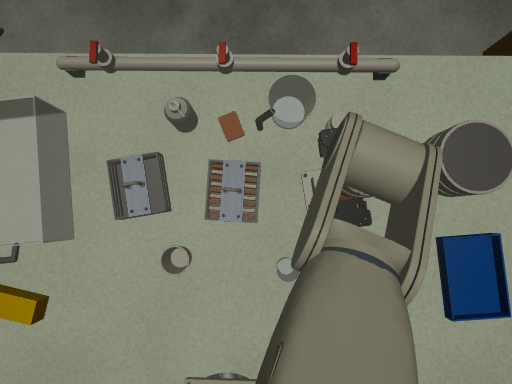

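The gripper straddles the parked handle at about (185,190) in the scene view. I'll close and lift.

Run:
```python
from h import *
set_gripper(20); st("closed")
cv2.imwrite("pics/s3.png",viewer.camera("scene")[120:280,110:290].repeat(4,0).repeat(4,1))
```

```text
closed t 5.22 pos [ 588.01 -223.32  175.48] F [-0.69  0.21 -0.06] w 37.79
```

View pics/s3.png

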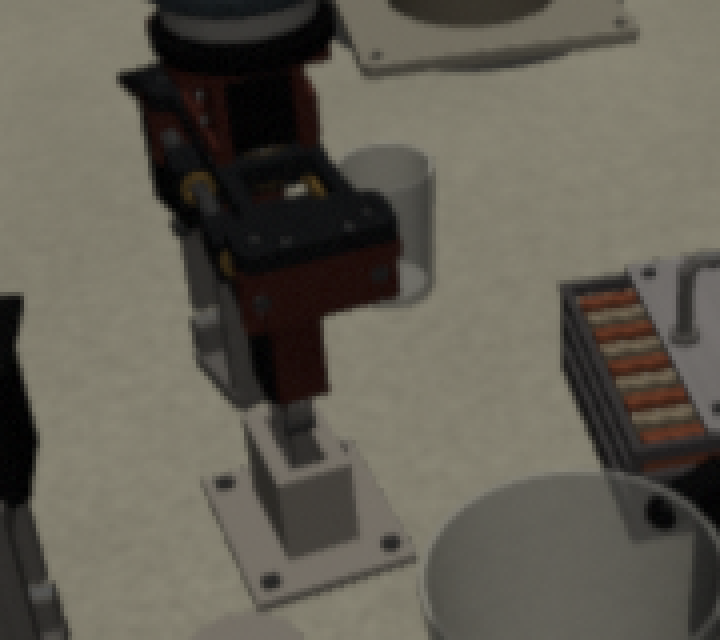

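The width reads 37.8 mm, so the jaws closed on the 38 mm flange instead of the 30 mm grip and are too high. I'll open, go 6 mm lower and close again.

Run:
```python
from h import *
set_gripper(60)
print(env.move_l([588,-223.3,169.5],rate=60,f_stop=8)); st("low")
set_gripper(20); st("closed")
```

```text
False
low t 6.08 pos [ 587.64 -223.18  168.86] F [-0.91  0.18 -0.67] w 60.16
closed t 6.58 pos [ 587.77 -223.36  169.71] F [-2.58 -0.15  3.33] w 38.03
```

Run:
```python
from h import *
for i in range(1): 
    im=viewer.camera("scene"); cv2.imwrite("pics/s4raw.png",im)
    cv2.imwrite("pics/s4.png",np.clip(cv2.resize(im[150:255,145:245],None,fx=7,fy=5.7*1,interpolation=cv2.INTER_CUBIC).astype(float)*2.5,0,255).astype(np.uint8))
st()
```

```text
t 6.63 pos [ 587.79 -223.35  169.71] F [-2.13  0.08  3.5 ] w 37.66
```

View pics/s4.png

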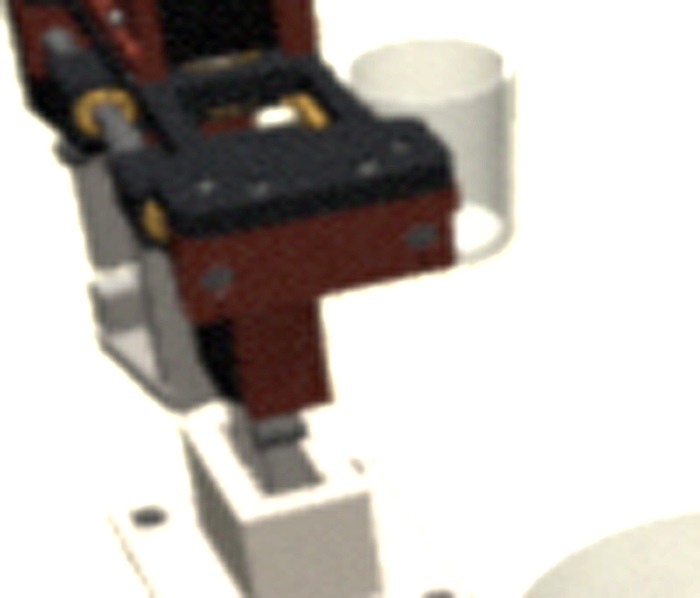

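Run:
```python
from h import *
a=np.radians(8.6);R=np.array([[np.cos(a),-np.sin(a)],[np.sin(a),np.cos(a)]]);C=np.array([587.8,-223.35])
f=lambda p:(((p[0]-145)*7).round(0),((p[1]-150)*5.7).round(0))
for x in (28.5,32.5):
  for y in (-10,10):
    print(x,y,[(z,f(proj("scene",[*(C+R@[x,y]),z]))) for z in (89.7,110,129.7,150,169.7)])
```

```text
28.5 -10 [(89.7, (np.float64(258.0), np.float64(421.0))), (110, (np.float64(249.0), np.float64(370.0))), (129.7, (np.float64(241.0), np.float64(319.0))), (150, (np.float64(231.0), np.float64(265.0))), (169.7, (np.float64(222.0), np.float64(211.0)))]
28.5 10 [(89.7, (np.float64(332.0), np.float64(404.0))), (110, (np.float64(324.0), np.float64(354.0))), (129.7, (np.float64(317.0), np.float64(303.0))), (150, (np.float64(309.0), np.float64(249.0))), (169.7, (np.float64(300.0), np.float64(195.0)))]
32.5 -10 [(89.7, (np.float64(263.0), np.float64(428.0))), (110, (np.float64(254.0), np.float64(377.0))), (129.7, (np.float64(245.0), np.float64(326.0))), (150, (np.float64(236.0), np.float64(272.0))), (169.7, (np.float64(226.0), np.float64(218.0)))]
32.5 10 [(89.7, (np.float64(337.0), np.float64(411.0))), (110, (np.float64(329.0), np.float64(360.0))), (129.7, (np.float64(322.0), np.float64(310.0))), (150, (np.float64(313.0), np.float64(256.0))), (169.7, (np.float64(305.0), np.float64(202.0)))]
```

The 38 mm reading is ambiguous. It could be the flange, or the width may be measured at the finger blocks with 4 mm pads. To tell them apart I'll close with mid-pad on the flange and read the width there.

Run:
```python
from h import *
set_gripper(60)
env.move_l([588,-223.3,197.5],rate=100); st("high")
set_gripper(20); st("closed on flange")
```

```text
high t 7.62 pos [ 588.26 -223.4   198.22] F [-0.56  0.88 -0.29] w 60.26
closed on flange t 8.11 pos [ 587.8  -223.19  197.04] F [-0.18  0.05 -2.26] w 37.51
```

Run:
```python
import cv2,numpy as np
im=cv2.imread("pics/s1.png")
cv2.imwrite("pics/s1z.png",np.clip(cv2.resize(im[90:220,130:240],None,fx=6,fy=4.6*1,interpolation=cv2.INTER_CUBIC).astype(float)*3.5,0,255).astype(np.uint8))
```

```text
(no output)
```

View pics/s1z.png

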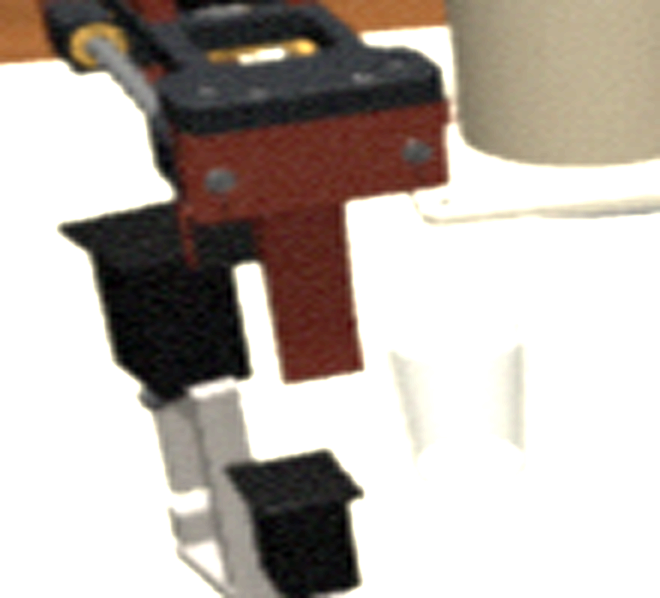

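Mid-pad on the flange also reads 37.5 mm, so the reading is true. In the zoom the steel below the grip also protrudes (foot −20 to +18, i.e. 38 mm). There may therefore be a narrow height window between flange and shoulder, which I'll probe with small jaw openings.

Run:
```python
from h import *
print(env.tips_ahead)
for z in (179,172.7):
    set_gripper(46)
    env.move_l([588,-223.3,z],rate=100); st(f"at {z}")
    set_gripper(20); s=st("closed")
    if s['width']<34: break
for P,d in (([588,-223.6,115],8.6),([577,-7,180],-2.5),([530,-7,180],-2.5)):
  for sgn in (1,-1):
    for tilt in (30,45,60,75,90):
      a=np.radians(d); hx=np.array([np.cos(a),np.sin(a),0]); hy=np.array([-np.sin(a),np.cos(a),0])
      t=np.radians(tilt); z=sgn*np.sin(t)*hy-np.array([0,0,np.cos(t)])
      for f in (1,-1):
        y=f*hx; x=np.cross(y,z); q=Ro.from_matrix(np.column_stack([x,y,z])).as_quat()
        j=env.ik(np.array(P)-61*z,q)
        if j is not None: print(P,"points y",sgn,tilt,f,np.round(j,2))
```

```text
80.0
at 179 t 8.82 pos [ 587.54 -223.1   178.24] F [ 0.47 -0.59  0.22] w 46.13
closed t 9.13 pos [ 588.18 -223.38  179.33] F [ 0.12  0.5  -0.47] w 37.67
at 172.7 t 9.77 pos [ 587.65 -223.13  172.03] F [ 0.29  1.08 -0.15] w 46.0
closed t 10.07 pos [ 587.97 -223.28  172.62] F [ 0.85  0.78 -0.75] w 37.53
[588, -223.6, 115] points y 1 30 1 [-0.56  0.74  1.5   0.41  1.28 -0.9 ]
[588, -223.6, 115] points y 1 30 -1 [-0.56  0.74  1.5   0.41  1.28  2.24]
[588, -223.6, 115] points y 1 45 1 [-0.62  0.85  1.4   0.53  1.51 -0.98]
[588, -223.6, 115] points y 1 45 -1 [-0.62  0.85  1.4   0.53  1.51  2.17]
[588, -223.6, 115] points y 1 60 1 [-0.66  0.97  1.31  0.65  1.73 -1.01]
[588, -223.6, 115] points y 1 60 -1 [-0.66  0.97  1.31  0.65  1.73  2.13]
[588, -223.6, 115] points y 1 75 1 [-0.69  1.09  1.22  0.76  1.93 -1.01]
[588, -223.6, 115] points y 1 75 -1 [-0.69  1.09  1.22  0.76  1.93  2.13]
[588, -223.6, 115] points y 1 90 1 [-0.69  1.2   1.16  0.9   2.13 -0.99]
[588, -223.6, 115] points y 1 90 -1 [-0.69  1.2   1.16  0.9   2.13  2.15]
[588, -223.6, 115] points y -1 30 1 [-0.16  0.58  1.84 -0.81  
[... 2119 characters left out ...]
, -7, 180] points y -1 30 1 [ 0.23  0.46  1.86 -0.58  1.06  0.63]
[530, -7, 180] points y -1 30 -1 [ 0.23  0.46  1.86 -0.58  1.06 -2.52]
[530, -7, 180] points y -1 45 1 [ 0.33  0.56  1.83 -0.77  1.23  0.82]
[530, -7, 180] points y -1 45 -1 [ 0.33  0.56  1.83 -0.77  1.23 -2.32]
[530, -7, 180] points y -1 60 1 [ 0.4   0.67  1.79 -0.91  1.41  0.96]
[530, -7, 180] points y -1 60 -1 [ 0.4   0.67  1.79 -0.91  1.41 -2.18]
[530, -7, 180] points y -1 75 1 [ 0.45  0.8   1.76 -1.02  1.6   1.06]
[530, -7, 180] points y -1 75 -1 [ 0.45  0.8   1.76 -1.02  1.6  -2.08]
[530, -7, 180] points y -1 90 1 [ 0.46  0.94  1.72 -1.12  1.8   1.14]
[530, -7, 180] points y -1 90 -1 [ 0.46  0.94  1.72 -1.12  1.8  -2.  ]
```

Straight-down gripping always meets the 38 mm flange, because the fingers are flush along their whole length. The cure is to come in tilted along the handle's y so the 20 mm pads fit under the flange. The −y side is blocked by the big look-alike, so I'll check tilted poses from the +y side.

```bash
cat >> h.py <<'E'
TILT=50.; D=8.9; TT=10.
def tool(grip,yaw,tilt=None,back=0.):
    """TCP position & quat for the tilted grasp with grip centre at grip; tool on +y side of handle."""
    t=np.radians(TILT if tilt is None else tilt); a=np.radians(yaw)
    hx=np.array([np.cos(a),np.sin(a),0]); hy=np.array([-np.sin(a),np.cos(a),0]); k=np.array([0,0,1.])
    u=np.sin(t)*hy+np.cos(t)*k; z=-u; x=np.cross(hx,z)
    return np.array(grip,float)-D*k+(80-TT+back)*u, Ro.from_matrix(np.column_stack([x,hx,z])).as_quat()
PARK=np.array([588,-223.5,114.5]); PY=8.6; EYE=np.array([577,-7.4,108.5]); EY=-2.5
E
python3 - <<'E'
from h import *
for tl in (45,48,50,52,55):
  for yw in (8.6,12):
    r=[]
    for g,b in ((PARK,0),(PARK,80),(PARK+[0,0,60],0),(PARK+[0,0,100],0)):
        j=env.ik(*tool(g,yw,tl,b)); r.append(None if j is None else j[3:].round(2))
    print(tl,yw,r)
for dx,dz in ((-60,180),(-40,180),(0,180),(0,165)):
    j=env.ik(*tool([577+dx,-7.4,dz],EY)); print(j.round(2))
for nm,p,z in (("wash",(176,104),186),("jug",(292,95),130),("cup",(178,258),75),("beaker",(286,266),85),("jar",(340,123),80)): print(nm,onz("top",*p,z).round(0))
E
```

```text
45 8.6 [array([-1.17,  0.85,  0.73]), array([-1.05,  0.95,  0.65]), array([-1.09,  0.9 ,  0.6 ]), array([-1.04,  0.94,  0.51])]
45 12 [array([-1.23,  0.81,  0.73]), array([-1.09,  0.91,  0.65]), array([-1.13,  0.86,  0.59]), array([-1.07,  0.89,  0.49])]
48 8.6 [array([-1.23,  0.89,  0.79]), array([-1.1 ,  0.98,  0.72]), array([-1.15,  0.93,  0.66]), array([-1.1 ,  0.96,  0.58])]
48 12 [array([-1.29,  0.85,  0.8 ]), array([-1.15,  0.94,  0.72]), array([-1.2 ,  0.89,  0.66]), array([-1.14,  0.92,  0.57])]
50 8.6 [array([-1.26,  0.92,  0.83]), array([-1.13,  1.01,  0.76]), array([-1.18,  0.95,  0.7 ]), array([-1.14,  0.98,  0.62])]
50 12 [None, array([-1.18,  0.96,  0.77]), array([-1.24,  0.91,  0.71]), array([-1.18,  0.94,  0.61])]
52 8.6 [array([-1.29,  0.94,  0.87]), array([-1.16,  1.03,  0.8 ]), array([-1.22,  0.98,  0.74]), array([-1.17,  1.01,  0.66])]
52 12 [None, array([-1.22,  0.99,  0.81]), array([-1.27,  0.94,  0.75]), array([-1.22,  0.96,  0.66])]
55 8.6 [None, array([-1.2 ,  1.07,  0.86]), array([-1.27,  1.02,  0.8 ]), array([-1.23,  1.04,  0.72])]
55 12 [None, array([-1.26,  1.03,  0.88]), None, array([-1.28,  1.  ,  0.72])]
[ 0.38  0.59  1.84 -0.82  1.29  0.9 ]
[ 0.37  0.61  1.8  -0.82  1.3   0.87]
[ 0.34  0.65  1.71 -0.82  1.32  0.83]
[ 0.34  0.67  1.71 -0.83  1.3   0.85]
wash [755. 113. 186.]
jug [ 796. -144.  130.]
cup [411. 120.  75.]
beaker [ 400. -138.   85.]
jar [ 743. -264.   80.]
```

Run:
```python
from h import *
set_gripper(60)
env.move_l([588,-223.3,270],rate=200)
p,q=tool(PARK,PY,back=90); env.reach(p,q); st("pre")
p,q=tool(PARK,PY); print(env.move_l(p,rate=100,f_stop=8)); st("in")
cv2.imwrite("pics/s5.png",viewer.camera("scene"));cv2.imwrite("pics/t5.png",viewer.camera("top"))
im=cv2.imread("pics/s5.png")
cv2.imwrite("pics/s5z.png",np.clip(cv2.resize(im[130:260,130:290],None,fx=5,fy=4.5,interpolation=cv2.INTER_CUBIC).astype(float)*2.5,0,255).astype(np.uint8))
```

```text
pre t 12.44 pos [ 569.43 -102.62  207.82] F [ 0.26 -0.73  0.5 ] w 59.94
False
in t 13.49 pos [ 580.18 -170.23  150.88] F [-0.53  0.39  0.25] w 59.95
```

View pics/s5z.png

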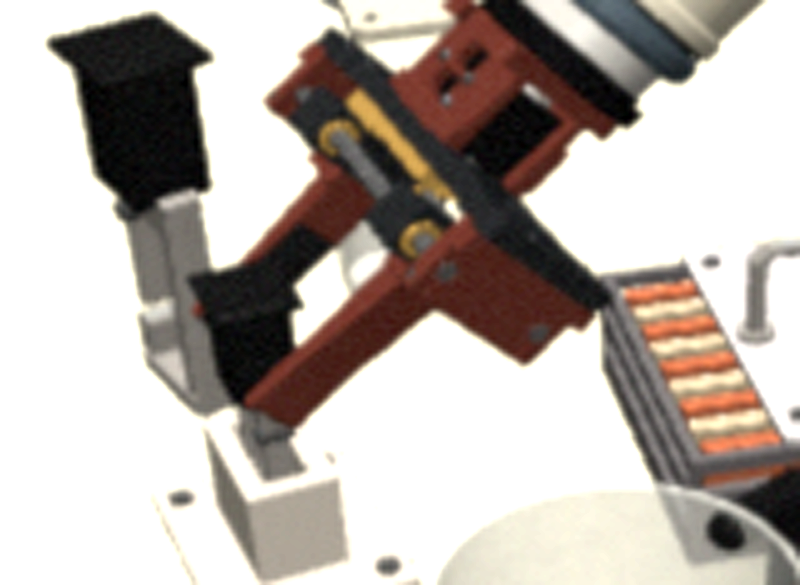

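View pics/t5.png

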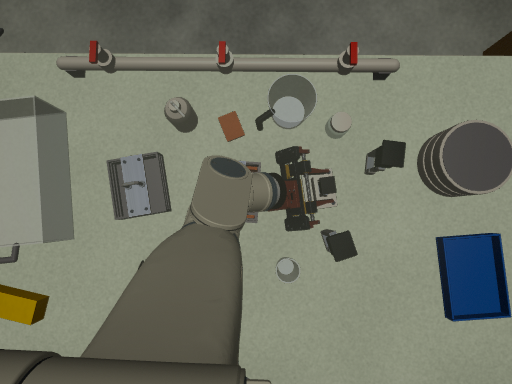

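The tilted fingers straddle the grip below the flange, with the grip at about (250,340) in the zoom. Closing now.

Run:
```python
from h import *
set_gripper(15); s=st("closed")
if s['width']<33:
    p,q=tool(PARK,PY); print(env.move_l(p+[0,0,15],rate=40,f_stop=15)); st("up15")
```

```text
closed t 14.17 pos [ 580.09 -170.51  150.83] F [-0.32  0.2   2.81] w 30.25
False
up15 t 14.69 pos [ 580.   -170.45  165.79] F [-0.92  0.75 -2.39] w 30.09
```

The width is 30 mm, so the grip is properly held, and the handle's weight shows as about −2.4 N. Next I'll lift it clear and look.

Run:
```python
from h import *
p,q=tool(PARK,PY); print(env.move_l(p+[0,0,95],rate=120,f_stop=15)); st("up")
im=viewer.camera("scene"); cv2.imwrite("pics/s6.png",im);cv2.imwrite("pics/t6.png",viewer.camera("top"))
cv2.imwrite("pics/s6z.png",np.clip(cv2.resize(im[90:230,130:290],None,fx=5,fy=4.2,interpolation=cv2.INTER_CUBIC).astype(float)*2.5,0,255).astype(np.uint8))
```

```text
False
up t 15.51 pos [ 579.6  -170.45  245.02] F [-0.56 -0.12 -2.64] w 29.82
```

View pics/s6z.png

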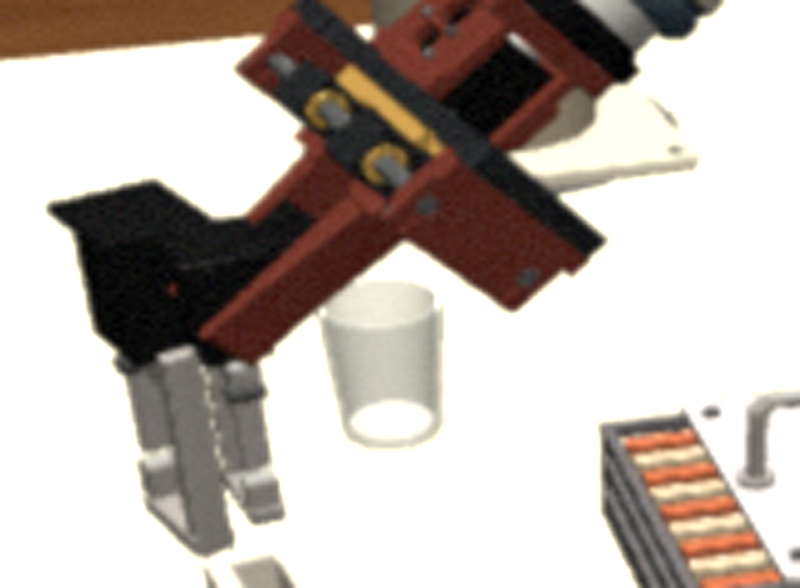

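Run:
```python
from h import *
im=cv2.imread("pics/s6.png"); cv2.imwrite("pics/s6y.png",np.clip(cv2.resize(im[165:225,155:205],None,fx=10,fy=10,interpolation=cv2.INTER_CUBIC).astype(float)*2.5,0,255).astype(np.uint8))
a=np.radians(8.6);R=np.array([[np.cos(a),-np.sin(a)],[np.sin(a),np.cos(a)]]);C=np.array([587.6,-223.5])
f=lambda z,x,y:((proj("scene",[*(C+R@[x,y]),z])-[155,165])*10+5).round(0)
for gz in (207,209.5,212): print(gz,"foot front",f(gz-105,18,-7),f(gz-105,18,7),"nose tip",f(gz-80,18,-7),f(gz-80,18,7),"shoulder bot",f(gz-35,16,-7),f(gz-35,16,7))
```

```text
207 foot front [264. 504.] [338. 483.] nose tip [249. 392.] [324. 372.] shoulder bot [216. 174.] [294. 155.]
209.5 foot front [263. 493.] [337. 472.] nose tip [247. 380.] [323. 361.] shoulder bot [214. 162.] [292. 143.]
212 foot front [261. 482.] [335. 461.] nose tip [245. 369.] [321. 349.] shoulder bot [212. 150.] [290. 131.]
```

View pics/s6y.png

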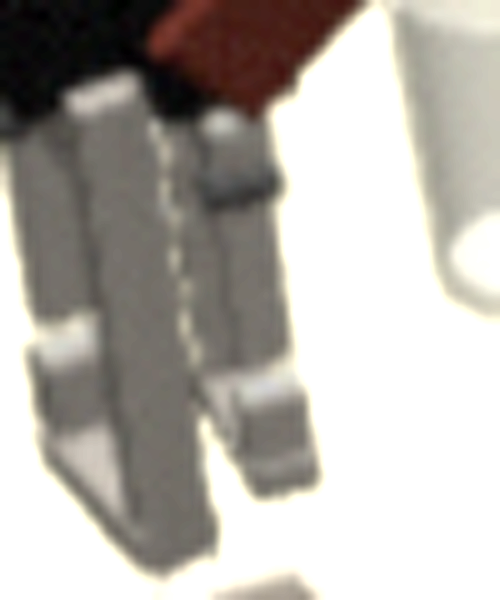

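The handle hangs upright in the jaws with the nose toward the camera, its front foot edge at about (287,488) in the zoom. That matches the prediction to within about 1 mm in height and roughly 2 mm toward −y. Now to the near side of the eye.

```bash
cat >> h.py <<'E'
ca,sa=np.cos(np.radians(EY)),np.sin(np.radians(EY)); HX=np.array([ca,sa,0]); HY=np.array([-sa,ca,0])
def at(dx,gz,dy=1.0): # handle x offset of the handle axis from the eye bar (along crate x), grip height
    g=EYE+HX*dx+HY*dy; g[2]=gz; return tool(g,EY)
E
python3 - <<'E'
from h import *
p,q=at(-48,240); env.reach(p,q); st("pre")
p,q=at(-48,178.5); print(env.move_l(p,rate=80,f_stop=6)); env.hold(.2); st("down")
im=viewer.camera("scene"); cv2.imwrite("pics/s7.png",im);t=viewer.camera("top");cv2.imwrite("pics/t7.png",t)
z=lambda im,n,x0,x1,y0,y1,f:cv2.imwrite(n,np.clip(cv2.resize(im[y0:y1,x0:x1],None,fx=f,fy=f,interpolation=cv2.INTER_CUBIC).astype(float)*2,0,255).astype(np.uint8))
z(im,"pics/s7z.png",235,345,120,220,6); z(t,"pics/t7z.png",195,275,145,235,6)
E
```

```text
pre t 16.52 pos [531.52  48.57 275.78] F [ 0.52 -0.39 -2.65] w 29.97
False
down t 17.63 pos [531.62  49.38 215.11] F [-0.4  -0.55 -1.99] w 29.76
```

View pics/s7z.png

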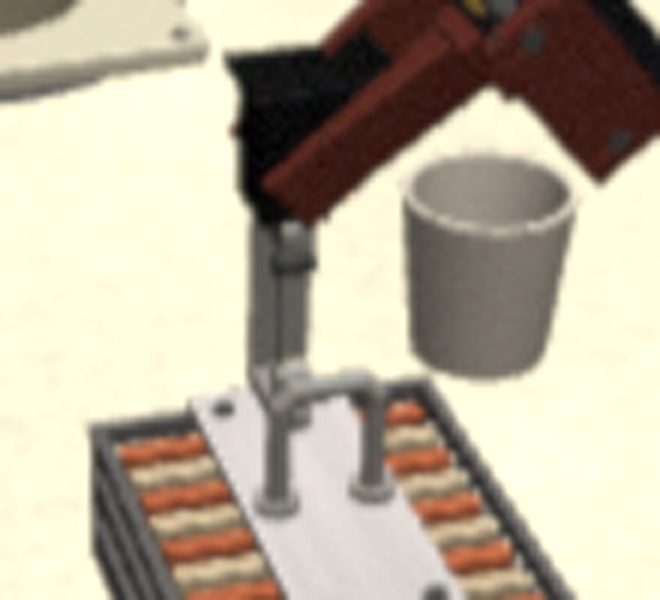

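View pics/t7z.png

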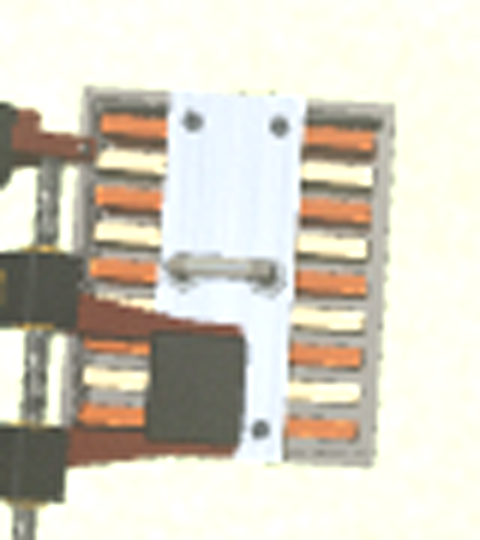

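Run:
```python
from h import *
G=EYE+HX*-48+HY*1.0
for dy in (0,-2):
  P=lambda x,y,z:G+HX*x+HY*(y+dy)+np.array([0,0,z-G[2]])
  fz=lambda p,x0,y0,f:((p-[x0,y0]+.5)*f-.5).round(0)
  print("flange top corners",[fz(proj("top",P(x,y,178.5+26)),195,145,6) for x,y in ((19,17),(19,-17),(-19,-17),(-19,17))])
  print("shoulder bottom",[fz(proj("scene",P(16,y,73.5+70)),235,120,6) for y in (-7,7)],"nose tip",[fz(proj("scene",P(18,y,73.5+25)),235,120,6) for y in (-7,7)], "foot front",[fz(proj("scene",P(18,y,73.5)),235,120,6) for y in (-7,7)])
  print("spine near grip bottom",[fz(proj("scene",P(-13,y,73.5+60)),235,120,6) for y in (-7,7)])
```

```text
flange top corners [array([145., 328.]), array([243., 334.]), array([236., 444.]), array([138., 437.])]
shoulder bottom [array([283., 250.]), array([323., 244.])] nose tip [array([282., 367.]), array([320., 361.])] foot front [array([280., 427.]), array([318., 421.])]
spine near grip bottom [array([258., 235.]), array([296., 230.])]
flange top corners [array([151., 328.]), array([249., 334.]), array([241., 444.]), array([144., 438.])]
shoulder bottom [array([277., 251.]), array([317., 245.])] nose tip [array([276., 368.]), array([315., 362.])] foot front [array([274., 428.]), array([313., 422.])]
spine near grip bottom [array([252., 236.]), array([291., 230.])]
```

The flange and shoulder show the handle about 2 mm toward −y and the bar 35–38 mm above the foot. I'll shift +2 mm in y and +1.5 mm in z, then advance gently under force watch.

Run:
```python
from h import *
GZ=180
p,q=at(-48,GZ,3.0); env.move_l(p,rot=q,rate=30)
p,q=at(-27,GZ,3.0); print(env.move_l(p,rate=50,f_stop=6)); s0=st("near")
p,q=at(7,GZ,3.0); r=env.move_l(p,rate=14,f_stop=6.5); s=st("push"); print(r,"dF",(s['force']-s0['force']).round(2),"travel",np.linalg.norm((s['tool_pos']-s0['tool_pos'])[:2]))
im=viewer.camera("scene"); cv2.imwrite("pics/s8.png",im);t=viewer.camera("top");cv2.imwrite("pics/t8.png",t)
z=lambda im,n,x0,x1,y0,y1,f:cv2.imwrite(n,np.clip(cv2.resize(im[y0:y1,x0:x1],None,fx=f,fy=f,interpolation=cv2.INTER_CUBIC).astype(float)*2,0,255).astype(np.uint8))
z(im,"pics/s8z.png",235,345,120,220,6); z(t,"pics/t8z.png",195,275,145,235,6)
```

```text
False
near t 18.55 pos [552.5   50.19 215.94] F [ 0.64  0.11 -1.93] w 29.89
push t 20.33 pos [578.58  48.66 214.95] F [-6.18  2.2  -1.41] w 29.28
True dF [-6.82  2.08  0.52] travel 26.126528951291746
```

View pics/s8z.png

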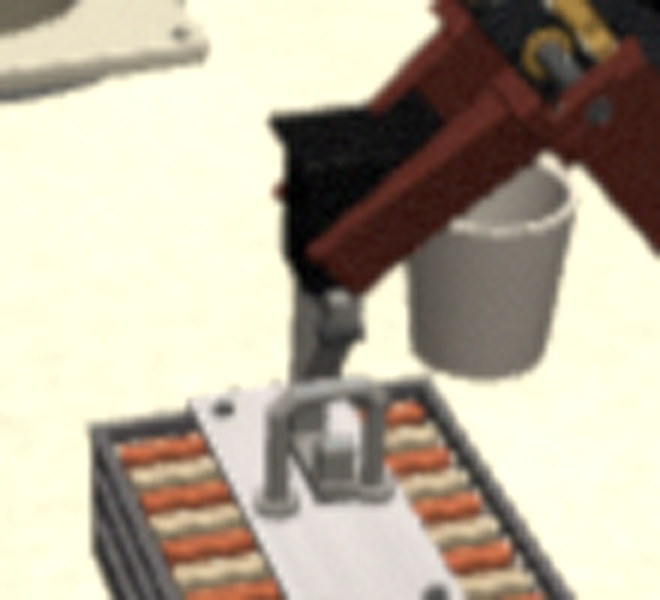

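View pics/t8z.png

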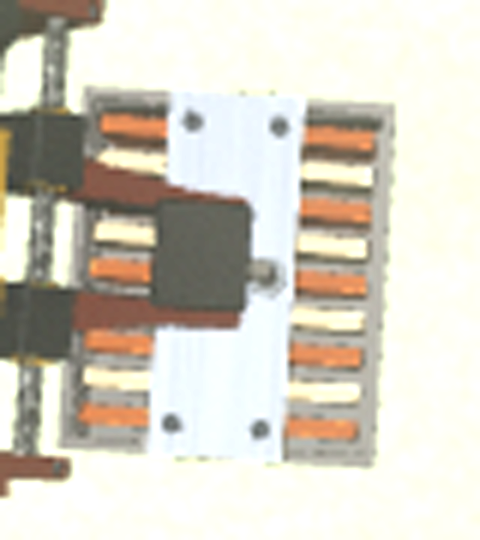

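Run:
```python
from h import *
for dy in (-3,0,3):
  G=EYE+HX*-1+HY*dy
  P=lambda x,y,z:G+HX*x+HY*y+np.array([0,0,z-G[2]])
  fz=lambda p,x0,y0,f:((p-[x0,y0]+.5)*f-.5).round(0)
  print(dy,"nose tip",[fz(proj("scene",P(18,y,75+25)),235,120,6) for y in (-7,7)],"foot front",[fz(proj("scene",P(18,y,75)),235,120,6) for y in (-7,7)],"flange",[fz(proj("top",P(x,y,206)),195,145,6) for x,y in ((19,17),(19,-17),(-19,-17),(-19,17))])
```

```text
-3 nose tip [array([312., 438.]), array([353., 432.])] foot front [array([310., 501.]), array([350., 494.])] flange [array([166., 194.]), array([263., 200.]), array([256., 309.]), array([158., 303.])]
0 nose tip [array([321., 437.]), array([361., 431.])] foot front [array([318., 499.]), array([358., 493.])] flange [array([157., 193.]), array([254., 199.]), array([247., 308.]), array([150., 302.])]
3 nose tip [array([330., 436.]), array([370., 430.])] foot front [array([327., 498.]), array([367., 492.])] flange [array([149., 193.]), array([246., 199.]), array([239., 308.]), array([141., 301.])]
```

The foot front at about (340,497) lines up with the eye centre (y error about 0). The gate at (325,350) is seen swung inward by the bar. Raise 16 mm so the bar slips under the gate end.

Run:
```python
from h import *
s=env.read_state(); p0=s['tool_pos']-HX*1.0; np.save("p0.npy",p0)
print(env.move_l(p0+[0,0,8],rate=20,f_stop=9)); st("up8")
print(env.move_l(p0+[0,0,16],rate=20,f_stop=9)); s=st("up16")
print(env.move_l(p0+[0,0,16]+HX*2,rate=20,f_stop=6)); env.hold(.1); s=st("x+2")
im=viewer.camera("scene"); cv2.imwrite("pics/s9.png",im)
z=lambda im,n,x0,x1,y0,y1,f:cv2.imwrite(n,np.clip(cv2.resize(im[y0:y1,x0:x1],None,fx=f,fy=f,interpolation=cv2.INTER_CUBIC).astype(float)*2,0,255).astype(np.uint8))
z(im,"pics/s9z.png",265,325,150,215,9)
```

```text
False
up8 t 20.99 pos [577.94  48.87 222.77] F [-0.26  0.12 -2.25] w 30.09
False
up16 t 21.54 pos [577.12  48.73 230.6 ] F [ 0.52 -0.78 -2.46] w 30.14
False
x+2 t 21.89 pos [579.05  48.62 230.36] F [-0.07 -0.11 -2.21] w 29.9
```

View pics/s9z.png

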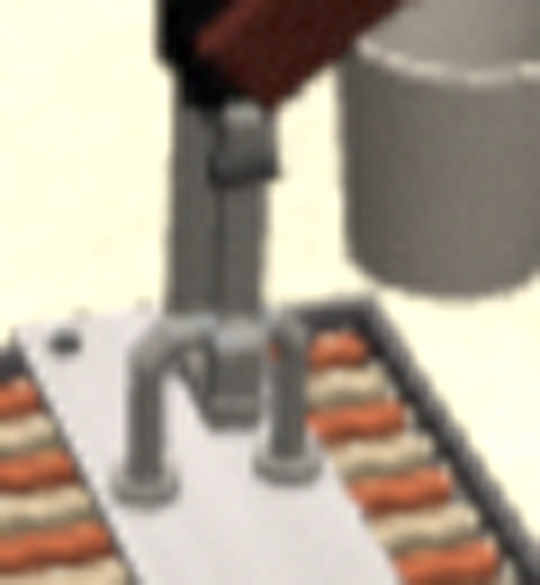

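The nose at (235,375) is now in front of the bar and the gate hangs straight again; the lateral force is gone. Drawing the eye up to its stop.

Run:
```python
from h import *
p0=np.load("p0.npy")
b=p0+[0,0,16]+HX*2
for i in range(12):
    r=env.move_l(b+[0,0,2.5*(i+1)],rate=12,f_stop=8); s=st(f"{i} {r}")
    if s['force'][2]<-8.5: break
np.save("b.npy",s['tool_pos'])
```

```text
0 False t 22.3 pos [579.13  48.66 233.16] F [-0.83  0.42 -2.21] w 29.85
1 False t 22.66 pos [578.95  48.59 235.43] F [-0.63 -0.11 -4.39] w 29.74
2 False t 23.02 pos [578.96  48.62 237.95] F [-0.64 -0.41 -5.08] w 29.7
3 False t 23.38 pos [578.99  48.63 240.63] F [-1.31  0.13 -3.98] w 29.72
4 False t 23.73 pos [579.07  48.62 243.19] F [-0.74 -0.43 -3.55] w 29.71
5 False t 24.09 pos [579.1   48.63 245.69] F [-1.41 -0.59 -3.44] w 29.94
6 False t 24.45 pos [579.1   48.63 248.19] F [-0.54  0.11 -3.75] w 29.84
7 False t 24.81 pos [579.1   48.61 250.68] F [-0.15 -0.45 -4.11] w 29.81
8 True t 25.02 pos [578.54  48.73 250.35] F [ 0.28  0.03 -2.17] w 29.93
9 True t 25.34 pos [577.87  48.68 250.48] F [ 0.05  0.25 -2.75] w 30.06
10 True t 25.69 pos [577.33  48.7  250.57] F [-0.08  0.39 -2.85] w 29.75
11 True t 26.07 pos [576.84  48.72 250.64] F [ 0.74 -1.01 -1.89] w 29.85
```

The stop is at TCP z ≈ 250.6, and the f_stop relaxes the pull each time. Now I'll build up a steady pull in small increments without f_stop.

Run:
```python
from h import *
p=np.array([578.9,48.66,250.6])
env.move_l(p,rate=20,f_stop=8); st("start")
for i in range(14):
    p=p+[0,0,.3]; env.move_l(p,rate=8); env.hold(.05)
    f=np.mean([(env.hold(.02),env.read_state()['force'][2])[1] for _ in range(3)])
    print(i,p[2].round(2),round(f,2),env.read_state()['tool_pos'].round(2))
    if f<-10.5: break
    if f<-9: p=p-[0,0,.15]
np.save("p.npy",p); st("end")
```

```text
start t 26.33 pos [578.95  48.66 250.4 ] F [-0.43 -0.36 -1.63] w 29.59
0 250.9 -1.92 [578.87  48.66 250.88]
1 251.2 -3.24 [578.85  48.67 251.17]
2 251.5 -5.98 [578.83  48.66 251.26]
3 251.8 -9.8 [578.78  48.67 251.38]
4 251.95 -13.88 [578.79  48.7  251.49]
end t 28.08 pos [578.79  48.7  251.49] F [  1.72  -0.99 -13.36] w 29.9
```

Run:
```python
from h import *
p=np.load("p.npy")-[0,0,.12]; env.move_l(p,rate=8)
for i in range(6): env.hold(.2); st(i)
cv2.imwrite("pics/s10.png",viewer.camera("scene"))
im=cv2.imread("pics/s10.png")
cv2.imwrite("pics/s10z.png",np.clip(cv2.resize(im[130:215,260:325],None,fx=8,fy=7,interpolation=cv2.INTER_CUBIC).astype(float)*2,0,255).astype(np.uint8))
```

```text
0 t 28.53 pos [578.79  48.7  251.53] F [  1.34  -1.52 -16.38] w 29.67
1 t 28.73 pos [578.79  48.68 251.55] F [  1.61  -1.65 -17.19] w 30.01
2 t 28.93 pos [578.79  48.69 251.59] F [  1.25  -1.52 -18.61] w 29.92
3 t 29.13 pos [578.78  48.69 251.6 ] F [  1.71  -1.21 -18.6 ] w 29.86
4 t 29.33 pos [578.8   48.69 251.62] F [  0.71  -0.97 -20.29] w 29.72
5 t 29.53 pos [578.78  48.69 251.63] F [  2.05  -1.14 -20.27] w 29.83
```

View pics/s10z.png

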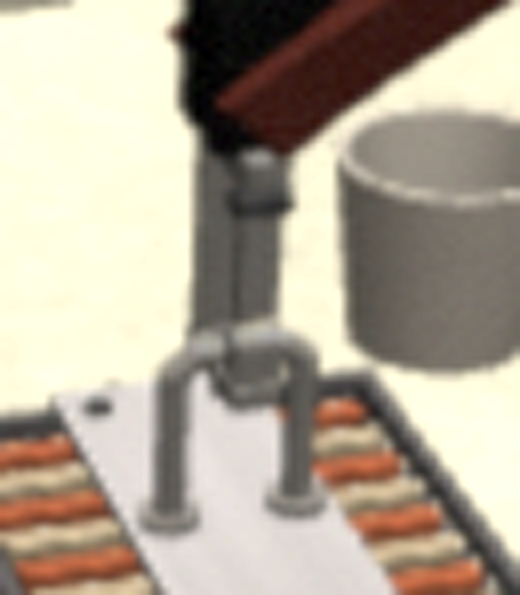

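The pull crept up under integral action to about 18 N net, still under 20 N but too close. I'm unloading right away. The picture shows the bar (row 345) seated in the bow above the nose (row 385).

Run:
```python
from h import *
p=np.load("p.npy"); s=env.read_state()
p=np.array([578.79,48.69,250.8]); env.move_l(p,rate=10); st("relax")
env.hold(.1); st("relaxed")
```

```text
relax t 29.83 pos [578.84  48.69 251.43] F [ -0.35   0.22 -13.92] w 29.6
relaxed t 29.93 pos [578.85  48.7  251.41] F [ -0.86   0.49 -11.67] w 29.49
```

Run:
```python
from h import *
p=np.array([578.85,48.7,249.0]); env.move_l(p,rate=10); st("slack")
p=np.array([578.85,48.7,247.0])+HX*1.5; env.move_l(p,rate=10,f_stop=8); st("x")
p[2]=214; print(env.move_l(p,rate=30,f_stop=6)); s=st("low")
p[2]=199; print(env.move_l(p,rate=8,f_stop=3)); s=st("touch")
im=viewer.camera("scene"); cv2.imwrite("pics/s11.png",im)
cv2.imwrite("pics/s11z.png",np.clip(cv2.resize(im[150:220,260:325],None,fx=8,fy=8,interpolation=cv2.INTER_CUBIC).astype(float)*2,0,255).astype(np.uint8))
```

```text
slack t 30.27 pos [579.47  48.66 250.21] F [-0.04 -0.19 -2.98] w 29.84
x t 30.67 pos [580.39  48.57 247.01] F [ 0.03  0.03 -2.05] w 30.11
False
low t 31.92 pos [580.44  48.66 214.19] F [ 0.53 -0.01 -3.06] w 29.72
True
touch t 32.91 pos [580.32  48.66 207.17] F [-0.27  1.16  5.42] w 30.04
```

View pics/s11z.png

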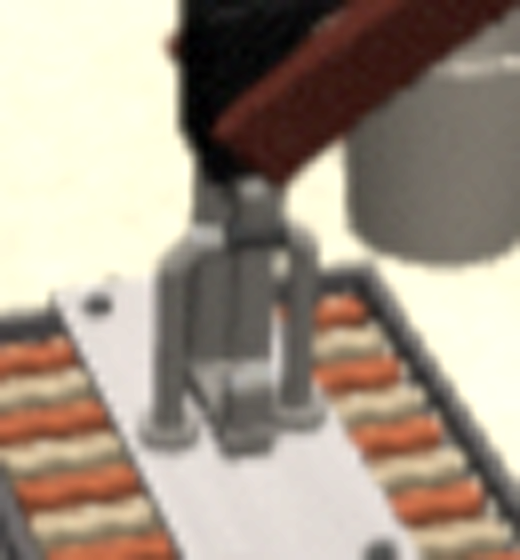

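The foot stands on the strap at (245,440), the bar crosses behind the gate at row 235, and the gate is straight. I'll relieve the pressing force and release.

Run:
```python
from h import *
env.hold(.2); s=st("before")
if s['force'][2]>0:
    env.move_l(s['tool_pos']+[0,0,.3],rate=5); env.hold(.2); s=st("eased")
set_gripper(60); s=st("open")
u=-Ro.from_quat(s['orientation']).as_matrix()[:,2]
im=viewer.camera("scene"); cv2.imwrite("pics/s12.png",im)
print(env.move_l(s['tool_pos']+u*110,rate=80,f_stop=5)); st("back")
im=viewer.camera("scene"); cv2.imwrite("pics/s13.png",im);cv2.imwrite("pics/t13.png",viewer.camera("top"))
cv2.imwrite("pics/s13z.png",np.clip(cv2.resize(im[130:230,240:340],None,fx=6,fy=6,interpolation=cv2.INTER_CUBIC).astype(float)*2,0,255).astype(np.uint8))
```

```text
before t 33.16 pos [580.32  48.66 207.18] F [0.14 0.3  5.31] w 29.7
eased t 33.77 pos [580.31  48.68 207.31] F [ 0.75  0.38 -0.22] w 29.83
open t 34.43 pos [580.33  48.67 207.51] F [-0.76 -0.   -0.17] w 60.13
False
back t 36.01 pos [585.53 132.07 278.23] F [-0.21  0.2   0.46] w 60.26
```

View pics/s13z.png

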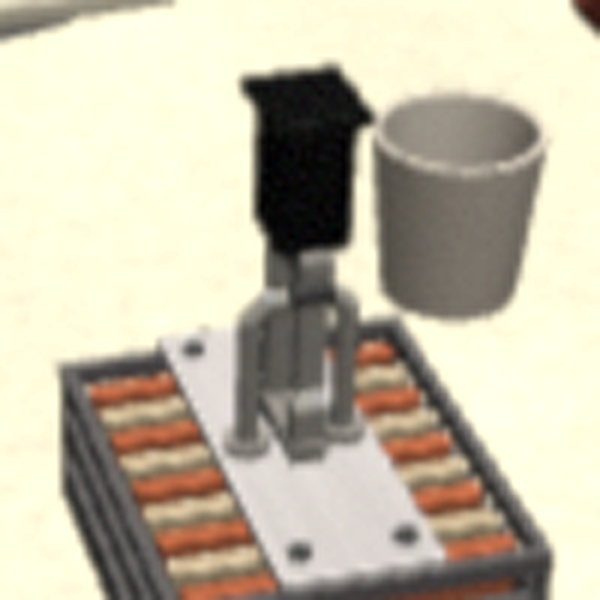

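View pics/t13.png

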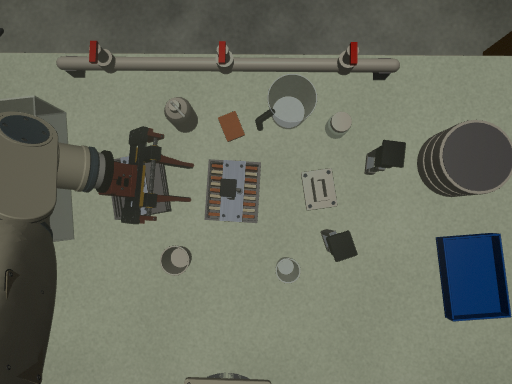

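View pics/s13.png

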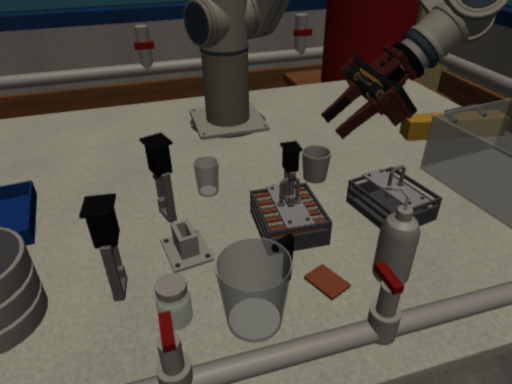

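The handle stands upright on the strap at (290,170) in the scene view, clipped through the eye with the gate straight. The gripper is clear and the bystanders are at their starting pixels. Handing in.

Run:
```python
from h import *
env.hold(.2); workorder.sign_off(); st("done")
```

```text
the job is handed in; nothing more can be done
the job is handed in; nothing more can be done
```

The handle is clipped to the tile crate's eye, standing upright on the strap and let go; I handed in at about 36 s of the 61 allowed. No verdict is reported.

- **Grasp:** Gripping from straight above closed on the 38 mm flange instead of the grip (several readings near 38 mm). I came in tilted 50° under the flange instead, and the jaws then read 30 mm.
- **Clipping:** The bar pushed the gate open with a force change of about 7 N. A 16 mm rise brought the bar under the gate's end, and the sideways force dropped to zero. The picture showed the gate straight again.
- **Proof pull:** This was not as asked. The eye came up roughly 15–18 mm to its stop. The pull was not a steady 10 N: the controller let it creep from about 11 N to about 18 N net (20.3 N read, less roughly 2.3 N of handle weight). That is close to the 20 N limit but under it, and I then backed it off.
- **Setting down:** I pressed the foot onto the strap with about 8 N, eased off, opened the jaws and withdrew.
- **Last pictures:** The handle is upright with the bar inside the hook and the gate looking shut. The gripper is clear, and the bystanders look unmoved from their starting places.
- **Not measured:** I judged gate angle and tilt by eye only. The 20 N margin comes from the wrist readings, not from the contact itself.

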